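# Slide the sample can under the sampler arm into its well

## Robot

A 6-joint arm with a two-finger parallel gripper is mounted at the origin on the work surface. World frame = base frame: x ahead of the robot, y to its left, z up, the work surface at z = 0. Lengths are in m, angles in rad, forces in N, time in s.
With the tool pointing down it reaches from about 0.3 to 0.85 m from the base axis. Payload 4.2 kg.
Tool frame: the origin (TCP) lies midway between the tips of the shut fingers; the grasp point (between the pads) lies 19 mm behind it (bot.hold_point_z is the distance from the TCP to the grasp point, in m); z points along the fingers, y is the line along which they close (so a half turn about z gives the same grasp; the last joint's range is limited). The gripper opens to 91 mm and grips with 3 to 60 N. Pads are 32 mm wide; open, the fingers measure 118 mm over their backs; the gripper's body (76 mm by 178 mm) begins 60 mm behind the grasp point.
Start: joints at [1.113, 0.32, 1.565, -0, 1.257, -0.02], TCP at [0.244, 0.521, 0.214] pointing down, gripper open.
Joint ranges: [-3.11, 3.11], [-0.84, 2.01], [0.21, 2.61], [-1.34, 4.49], [0.05, 2.63], [-2.56, 2.56]. Speed limits (rad/s): [2.57, 2.57, 3.14, 3.14, 3.14, 3.14].

## Interface

Orientations are given as a unit quaternion [w, x, y, z].
In Python, from cell import bot, vision gives the robot as it stands.
- The arm moves only by the tool move_arm, never from a script. Its argument "motion" is a list of rows, each a list of 5 numbers: the finger opening in m, from 0 to 0.0912, then the shift along the tool's x, y, z in m, then the turn about the tool's z in degrees. A call has 1 to 12 rows; each row shifts and turns the commanded pose from where the row before left it, along the tool's axes as they then stand; what a row does not reach is not made up. A row lasts 1/12 s, in which the tool goes at most 41.7 mm and 7.16 degrees, less where a joint would pass 70% of its speed; a pose out of reach is approached as far as the arm can. A call with a gripper value outside its range is refused whole. The fingers move at their own pace and stop on an object; the grip force is fixed at half the most. Time passes only in rows, so rows that do not move let the fingers close. It gives the time, the measured TCP pose, the force, the opening and the grip force at its end, in the units of the state.
- bot.state(): the state, without advancing time (a new reading comes with each control period).
- vision.read_camera(name): name is "scene" or "top"; returns the picture (480x640x3 uint8, red, green, blue); there is no depth.
- vision.camera_model(name): a dict with "mtx" (3x3 intrinsics, pixels), "dist_coeffs" ([k1, k2, p1, p2, k3] as OpenCV has them; the pictures are not rectified), "view" (4x4, takes a point from world to camera coordinates). Camera axes: x right, y down, z forward; pixel columns grow to the right and rows downward; lengths in m; the calibration is good to about 2 mm. A picture is of the moment at which its call begins. camera_model takes no time and is no camera call.
- bot.close_job(): hands the job in; it is judged then, once.
The state is a dict: "time": time; "q": joint angles; "qvel": joint speeds; "joint_efforts": joint torques, N m; "position": TCP position; "ee_rot": TCP orientation; "contact_force": force on the tool from outside, world axes, zero at the start; "ft_torque": the same for the moment, N m; "finger_gap": opening from 0.0 (shut) to 1.0 (fully open); "grip_force": force on a finger pad.
Only numpy, scipy, OpenCV 4.12 (cv2) and the standard library are available. Lean on these libraries where they do the work, as an engineer would, in place of code of your own. Each camera call takes 0.05 s, during which the arm holds its last target. There are 200 camera calls.

## Task

Load the analyser: slide the tall steel sample can along the deck, without lifting or toppling it, in under the overhanging sampler arm until it drops into the round well there and stands upright, fully down. Do not bump the sampler arm, do not ram the can, and leave the low aluminium pot, the bottle and the tray where they are.

Things in the scene. Friction and masses are not known exactly. Their poses are not given: they have to be found in the camera images.
- deck: Fixed pale blue analyser deck, a block 280 (x) x 300 (y) x 80 mm high, its flat top 80 mm above the bench. Origin: centre of its underside; x points away from the robot (turned by the deck's yaw), z up.
- well (a point): Centre of the mouth of the round well, level with the deck's top, 55 mm (x) from the deck's centre; axes as the deck's. 53 mm in diameter, 6 mm deep, flat floor, 1 mm chamfered rim; the only hole. Coming over it, the can first hangs tilted on the rim (0.1 to 0.2 rad) and must be pushed on until it drops flat and meets the far wall, which stops it firmly. The sampler arm hangs right above.
- sampler_arm: Fixed, delicate arm over the well. Origin: the well's centre, level with the deck's top; axes as the deck's. A bar 42 mm wide (x) running from y = -26 to +139 mm, its underside 68 mm and top 116 mm above the deck (a nozzle over the well reaches 4 mm lower), on a 28 mm pillar at y = +112 mm. Too low for an upright gripper beside the well, but not for one that leans with its fingertips forward.
- can: Loose round steel sample can: 50 mm diameter with a 1 mm chamfered foot, 44 mm tall, plus a knob 16 mm wide and 8 mm high on top (52 mm in all), 0.2 to 0.35 kg. Starts upright on the robot's side of the deck, left or right. Origin: centre of its underside, z up its axis. Pushed near its top it may topple; a push below 25 mm above the deck slides it, against 1 to 2.5 N of friction.
- pot: Loose low aluminium pot, 48 mm diameter, 26 mm tall, standing upright on the robot's side of the deck, on the other side from the can. Origin: centre of its underside. To be left alone.
- flask: Loose amber bottle, 56 mm diameter, 120 mm tall, on the bench to the left of the deck. Origin: centre of its underside. To be left alone.
- pan_tray: Loose aluminium tray, 120 x 90 x 25 mm, on the bench to the right of the deck. Origin: centre of its underside. To be left alone.
Things that resemble listed ones, but are neither listed nor needed, are in the scene too. Several things have the shape of the can; the one meant has the colours described above.

How it is judged:
At the end, for the whole second after the job is handed in: The can stands still and upright (within 0.06 rad) in the well, its foot at least 4.5 mm below the deck's top and centred within 3 mm; the pot, bottle and tray are within 15 mm of where they began (horizontal distance between can and well below 0.003 m and z of can in the frame of well below -0.0045 m and angle between can's own z axis and vertical below 0.06 rad and linear speed of can below 0.01 m/s and distance of each of pot, flask, pan_tray from where it was at the start of the episode below 0.015 m); the robot touches nothing.
It fails at once if the can is lifted: its foot more than 10 mm above the deck (z of can in the frame of well above 0.01 m).
It fails at once if the can is toppled (leans more than 0.5 rad) (angle between can's own z axis and vertical above 0.5 rad).
It fails at once if the can is rammed: the gripper presses on it with more than 40 N (contact force between the fingers and can above 40 N).
It fails at once if the sampler arm is bumped with more than 5 N (contact force between anything else and sampler_arm above 5 N).
It fails at once if the pot, bottle or tray is pushed more than 15 mm from its place (distance of any of pot, flask, pan_tray from where it was at the start of the episode above 0.015 m).
It also fails if it takes over 54 s, if anything falls off the work surface, if the arm or the gripper's body presses on something with over 40 N, if the wrist force passes 120 N, or if a joint passes its speed limit or range.

## Working session

There is one attempt and no reset: what is moved stays moved. The work goes in short steps, Python scripts to look and compute and a tool call to move; the robot and the scene stay as the last step left them, time stands still between calls to the robot, and variables do not carry over. Pictures are saved under pics/ and viewed, at most 10 in all, crops included, and the job is handed in when it is done.

Besides the shell and the picture viewer there is one more tool, called after "Call:" as name(argument=value, ...) on one line, values as JSON. move_arm: Moves the arm, as the interface text tells. Its arguments: {"type":"object","properties":{"motion":{"type":"array"}},"required":["motion"]}

```bash
mkdir -p pics; ls; python3 - <<'E'
from cell import bot, vision
import cv2
for n in ("scene","top"):
    im=vision.read_camera(n); cv2.imwrite(f"pics/{n}0.png",im[:,:,::-1])
    m=vision.camera_model(n); print(n,m)
s=bot.state(); print(s)
E
```

```text
pics
scene {'mtx': array([[473.7597971 ,   0.        , 322.48421212],
       [  0.        , 473.7597971 , 240.66460702],
       [  0.        ,   0.        ,   1.        ]]), 'dist_coeffs': array([-0.08460835,  0.        ,  0.        ,  0.        ,  0.        ]), 'view': array([[ 0.56605474,  0.82435146,  0.0051674 , -0.29472942],
       [ 0.56907453, -0.38621404, -0.72594276, -0.25880932],
       [-0.59643625,  0.41386398, -0.68773571,  1.34328997],
       [ 0.        ,  0.        ,  0.        ,  1.        ]])}
top {'mtx': array([[497.89139233,   0.        , 322.41467551],
       [  0.        , 497.89139233, 247.37315763],
       [  0.        ,   0.        ,   1.        ]]), 'dist_coeffs': array([-0.00517916,  0.        ,  0.        ,  0.        ,  0.        ]), 'view': array([[-1.04560271e-02, -9.99944969e-01,  8.54949307e-04,
         4.01662485e-03],
       [-9.95404308e-01,  1.03271490e-02, -9.52030164e-02,
         5.61844552e-01],
       [ 9.51889481e-02, -1.84646554e-03, -9.95457510e-01,
         1.01232419e+00],
       [ 0.00000000e+00,  0.00000000e+00,  0.00000000e+00,
         1.00000000e+00]])}
{'time': 0.1, 'q': array([ 1.11296694e+00,  3.20201075e-01,  1.56558659e+00, -4.36347636e-06,
        1.25736359e+00, -2.00063421e-02]), 'qvel': array([-0.00043585, -0.00118643, -0.00274301, -0.00061394, -0.00188073,
       -0.00132038]), 'joint_efforts': array([-1.05299645e-03, -4.13331413e+01, -2.32509935e+01,  7.27570709e-02,
        4.22513264e-02, -7.12774795e-05]), 'position': array([0.24358322, 0.52035087, 0.21320831]), 'ee_rot': array([-1.82407103e-04,  2.17166530e-01,  9.76134259e-01, -7.57657486e-04]), 'contact_force': array([ 0.02220114, -0.28343219, -0.6936855 ]), 'ft_torque': array([ 0.00936263, -0.05507782, -0.03648244]), 'grip_force': 0.0, 'finger_gap': 0.9983719578075383}
```

View pics/scene0.png

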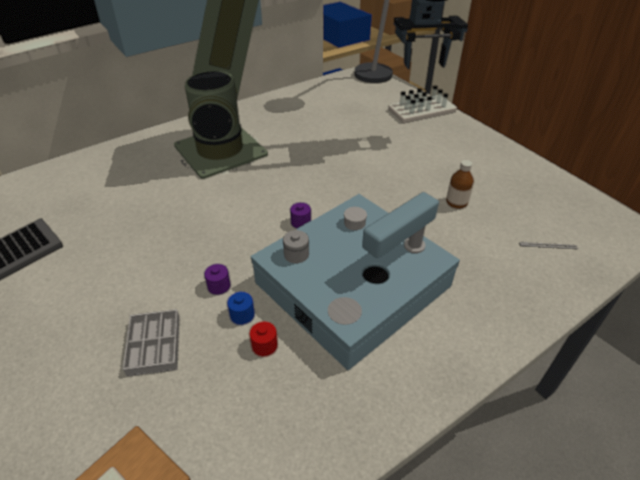

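View pics/top0.png

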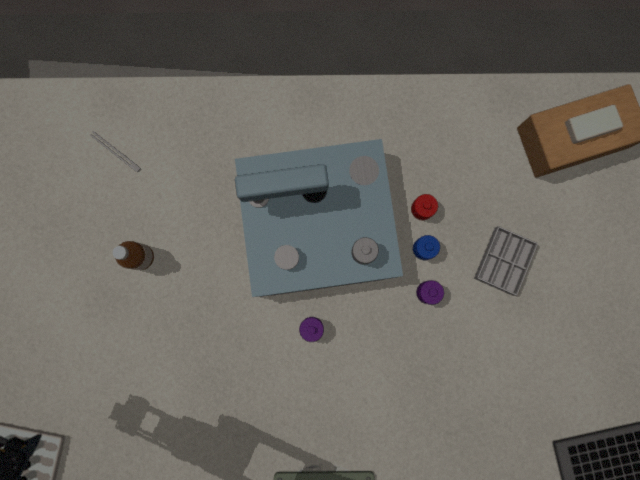

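The top view shows the grey steel can with its knob at (365,250) and the lower pot at (287,257). The well is at about (314,193), partly under the arm bar. The scene view has the can at (296,246), the pot at (355,217) and the well at (376,274).

Things that could be taken for the can (top view): purple (311,329), purple (431,292), blue (427,247), red (425,207), the pot (287,257) and a flat disc (365,170). I choose the grey one with a knob, on the deck at (365,250).

```bash
cat > h.py <<'E'
import numpy as np, cv2
from cell import bot, vision
def ray(n,p):
    m=vision.camera_model(n); V=m['view']; R,t=V[:3,:3],V[:3,3]
    u=cv2.undistortPoints(np.array([[p]],float),m['mtx'],m['dist_coeffs'])[0,0]
    return -R.T@t, R.T@np.r_[u,1]
def on(n,p,z):
    o,d=ray(n,p); return o+d*(z-o[2])/d[2]
def two(p,q):
    o1,d1=ray('scene',p);o2,d2=ray('top',q)
    A=np.c_[d1,-d2]; s=np.linalg.lstsq(A,o2-o1,rcond=None)[0]
    a,b=o1+d1*s[0],o2+d2*s[1]; return (a+b)/2,np.linalg.norm(a-b)
def proj(n,P):
    m=vision.camera_model(n);V=m['view']
    return cv2.projectPoints(np.atleast_2d(P).astype(float),cv2.Rodrigues(V[:3,:3])[0],V[:3,3],m['mtx'],m['dist_coeffs'])[0][:,0]
E
python3 - <<'E'
from h import *
t=cv2.imread('pics/top0.png'); s=cv2.imread('pics/scene0.png')
hsv=cv2.cvtColor(t,cv2.COLOR_BGR2HSV)
m=((hsv[:,:,0]>85)&(hsv[:,:,0]<115)&(hsv[:,:,1]>50)&(hsv[:,:,2]>95)).astype(np.uint8)
m[:,:225]=0;m[:,408:]=0;m[:130]=0;m[300:]=0
c=max(cv2.findContours(m,0,2)[0],key=cv2.contourArea)
print(cv2.contourArea(c)); h=cv2.convexHull(c)
q=cv2.approxPolyDP(h,6,True)[:,0]; print(q.tolist())
for p in q: print(p,on('top',p,.08).round(4))
# crops enlarged
a=cv2.resize(t[130:300,230:410],None,fx=3.2,fy=3.2,interpolation=3)
cv2.imwrite('pics/c_top.png',a)
b=cv2.resize(s[185:335,245:465],None,fx=3.4,fy=3.4,interpolation=3)
cv2.imwrite('pics/c_sc.png',b)
E
```

```text
Traceback (most recent call last):
ValueError: max() iterable argument is empty
```

```bash
python3 - <<'E'
from h import *
t=cv2.imread('pics/top0.png'); s=cv2.imread('pics/scene0.png')
hsv=cv2.cvtColor(t,cv2.COLOR_BGR2HSV)
print(hsv[230,325],hsv[110,325],hsv[292,300],hsv[180,280])
m=((hsv[:,:,0]>85)&(hsv[:,:,0]<125)&(hsv[:,:,1]>35)&(hsv[:,:,2]>hsv[230,325][2]-12)).astype(np.uint8)
m[:,:225]=0;m[:,408:]=0;m[:130]=0;m[300:]=0
cs=cv2.findContours(m,0,2)[0]
if cs:
    c=max(cs,key=cv2.contourArea)
    print(cv2.contourArea(c)); h=cv2.convexHull(c)
    q=cv2.approxPolyDP(h,6,True)[:,0]
    for p in q: print(p,on('top',p,.08).round(4))
a=cv2.resize(t[130:300,230:410],None,fx=3.2,fy=3.2,interpolation=3)
cv2.imwrite('pics/c_top.png',a)
b=cv2.resize(s[185:335,245:465],None,fx=3.4,fy=3.4,interpolation=3)
cv2.imwrite('pics/c_sc.png',b)
E
```

```text
[ 99  38 115] [ 21  26 127] [22 32 88] [100  40 115]
17019.5
[380 140] [ 0.7737 -0.1205  0.08  ]
[401 275] [ 0.5005 -0.156   0.08  ]
[253 295] [0.4643 0.1354 0.08  ]
[235 160] [0.7353 0.1724 0.08  ]
```

View pics/c_top.png

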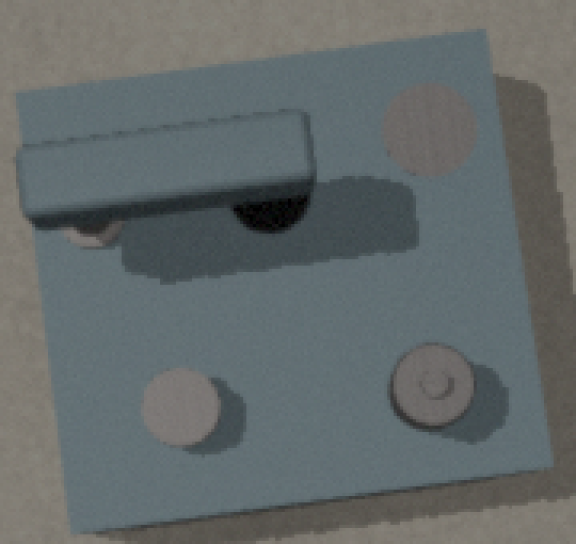

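View pics/c_sc.png

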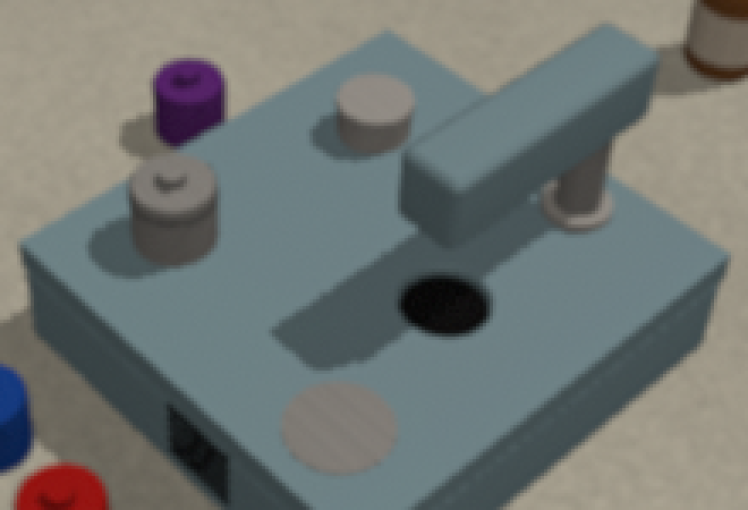

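The crops confirm the choice: the grey can with a knob on the deck's right side, knob at about top (366,249) and scene (296,238). The well is the only black hole, at scene (376,275). The bar reaches over it from the left.

```bash
python3 - <<'E'
from h import *
C=[on('top',p,.08)[:2] for p in [(380.9,140),(401.5,275),(252.5,294.5),(235.3,159.5)]]
C=np.array(C);c=C.mean(0);print('c',c.round(4))
ex=(C[0]-C[1]+C[3]-C[2]);ey=(C[3]-C[0]+C[2]-C[1])
print('sizes',np.linalg.norm(ex)/2,np.linalg.norm(ey)/2,'yaw',np.arctan2(ex[1],ex[0]),np.arctan2(-ey[0],ey[1]))
yaw=(np.arctan2(ex[1],ex[0])+np.arctan2(-ey[0],ey[1]))/2
print('well by deck',c+.055*np.array([np.cos(yaw),np.sin(yaw)]))
s=cv2.imread('pics/scene0.png').max(2)
m=(s<45).astype(np.uint8);m[:255]=0;m[295:]=0;m[:,:350]=0;m[:,400:]=0
k=max(cv2.findContours(m,0,1)[0],key=cv2.contourArea);e=cv2.fitEllipse(k);print(e)
P=np.array([on('scene',p,.08)[:2] for p in k[:,0]])
print('well scene',cv2.minEnclosingCircle(P.astype(np.float32)))
print('can knob',two((295.6,237.5),(366.3,249.2)),on('top',(366.3,249.2),.132))
# can top disc
T=on('top',(230+432/3.2,130+385/3.2),.124);print('can disc',T)
print('pot',on('top',(230+181/3.2,130+407/3.2),.106))
print('purple', on('top',(311,329),.045))
E
```

```text
c [0.619  0.0073]
sizes 0.27436295095093444 0.2959645431985984 yaw 0.1281105305066172 0.12272998380022848
well by deck [0.67352474 0.0141363 ]
((375.06512451171875, 274.27606201171875), (15.92711067199707, 24.935720443725586), 96.99853515625)
well scene ((0.6767137050628662, 0.011978900991380215), 0.023737100884318352)
can knob (array([ 0.54872569, -0.08326425,  0.12615904]), np.float64(0.002631268697041403)) [ 0.54750373 -0.08385717  0.132     ]
can disc [ 0.54614598 -0.08208269  0.124     ]
pot [0.5360346  0.06747066 0.106     ]
purple [0.39481276 0.02297368 0.045     ]
```

Positions are consistent with the given sizes: well (0.675, 0.013), can (0.547, -0.083), deck yaw 0.125. Rows can't set a tilt directly, so I'll raise the tool, turn it to the deck's yaw, and see whether going to the reach limit makes it lean.

Call:
move_arm(motion=[[0.06,0,0,-0.04,0],[0.06,0,0,-0.04,-6.4],[0.06,0,0,-0.04,-6.4],[0.06,0,0,-0.04,-6.4],[0.06,0,0,-0.04,-6.4],[0.06,0,0,-0.04,-6.6],[0.06,-0.025,-0.03,0,0],[0.06,-0.025,-0.03,0,0],[0.06,-0.025,-0.03,0,0],[0.06,-0.025,-0.03,0,0],[0.06,-0.025,-0.03,0,0],[0.06,-0.025,-0.03,0,0]])

```text
time: 1.1
position: [0.4159, 0.3592, 0.4536]
ee_rot: [-0.0, -0.062, 0.998, -0.0]
contact_force: [0.6, 0.2, 0.6]
finger_gap: 0.655
grip_force: 0.0
```

Call:
move_arm(motion=[[0.06,-0.025,-0.03,0,0],[0.06,-0.025,-0.03,0,0],[0.06,-0.025,-0.03,0,0],[0.06,-0.025,-0.03,0,0],[0.06,-0.025,-0.03,0,0],[0.06,-0.025,-0.03,0,0],[0.06,-0.025,-0.03,0,0],[0.06,-0.025,-0.03,0,0],[0.06,-0.025,-0.03,0,0],[0.06,-0.025,-0.03,0,0]])

```text
time: 1.93
position: [0.701, 0.0924, 0.4535]
ee_rot: [-0.0, -0.062, 0.998, 0.0]
contact_force: [-0.2, -0.8, 0.4]
finger_gap: 0.658
grip_force: 0.0
```

Now over-reach outwards along the deck's x axis.

Call:
move_arm(motion=[[0.06,-0.04,0,0,0],[0.06,-0.04,0,0,0],[0.06,-0.04,0,0,0],[0.06,-0.04,0,0,0],[0.06,-0.04,0,0,0],[0.06,-0.04,0,0,0]])

```text
time: 2.43
position: [0.8375, 0.1103, 0.3844]
ee_rot: [0.043, -0.062, 0.997, 0.003]
contact_force: [-0.3, 0.0, 0.4]
finger_gap: 0.655
grip_force: 0.0
```

```bash
python3 -c "
from h import *
s=bot.state();print(s['q'].round(3),s['position'],s['ee_rot'].round(4))"
```

```text
[ 0.117  0.84   0.216  0.002  2.    -1.577] [0.8375371  0.11032245 0.38439852] [ 0.0428 -0.0619  0.9972  0.0031]
```

Over-reaching does lean the tool tips-forward (0.086 rad so far). Continue, also upward.

Call:
move_arm(motion=[[0.06,-0.04,0,0,0],[0.06,-0.04,0,0,0],[0.06,-0.03,0,-0.025,0],[0.06,-0.03,0,-0.025,0],[0.06,-0.03,0,-0.025,0],[0.06,-0.03,0,-0.025,0]])

```text
time: 2.93
position: [0.8713, 0.1136, 0.4148]
ee_rot: [0.118, -0.062, 0.991, 0.008]
contact_force: [-0.0, 0.0, -0.0]
finger_gap: 0.656
grip_force: 0.0
```

```bash
python3 -c "
from h import *
s=bot.state();print(s['q'].round(3),s['position'],s['ee_rot'].round(4))"
```

```text
[ 0.115  0.813  0.214  0.004  1.878 -1.578] [0.87126608 0.11364205 0.41481024] [ 0.1178 -0.0616  0.9911  0.0081]
```

Call:
move_arm(motion=[[0.06,-0.03,0,-0.025,0],[0.06,-0.03,0,-0.025,0],[0.06,-0.03,0,-0.025,0],[0.06,-0.03,0,-0.025,0],[0.06,-0.03,0,-0.025,0],[0.06,-0.03,0,-0.025,0]])

```text
time: 3.43
position: [0.8648, 0.1118, 0.4945]
ee_rot: [0.189, -0.061, 0.98, 0.013]
contact_force: [-0.3, 0.5, -0.0]
finger_gap: 0.656
grip_force: 0.0
```

```bash
python3 -c "
from h import *
s=bot.state();print(s['q'].round(3),s['position'],s['ee_rot'].round(4))"
```

```text
[ 0.113  0.729  0.215  0.007  1.816 -1.579] [0.8647568  0.1118279  0.49446384] [ 0.1894 -0.0609  0.9799  0.0129]
```

Lean is now 0.38 rad, which clears the bar by about 9 mm. The plan is a finger cradle (36 mm opening) turned 30°, pushing the can diagonally to behind the well. After that I'll re-square and push along the deck's x.

```bash
cat >> h.py <<'E'
from scipy.spatial.transform import Rotation as Ro
W=np.array([.675,.013]);YAW=.125
EX=np.array([np.cos(YAW),np.sin(YAW)]);EY=np.array([-EX[1],EX[0]])
def wpos(dx,dy,z): return np.r_[W+dx*EX+dy*EY,z]
def sh(start,target,turn=0):
    w,x,y,z=bot.state()['ee_rot']
    R=(Ro.from_quat([x,y,z,w])*Ro.from_euler('z',turn,degrees=True)).as_matrix()
    return R.T@(np.array(target)-start),R
E
python3 - <<'E'
from h import *
p=bot.state()['position']
a=np.array([.506,-.127,.25]);b=np.array([.506,-.127,.091])
d,R=sh(p,a,-30);print(d.round(4),np.linalg.norm(d)/.04);print(R.round(3))
print(sh(a,b,-30)[0].round(4))
E
```

```text
[0.4852 0.0573 0.0826] 12.387185313945542
[[-0.735 -0.568  0.37 ]
 [-0.595  0.802  0.048]
 [-0.324 -0.184 -0.928]]
[0.0515 0.0293 0.1475]
```

Call:
move_arm(motion=[[0.036,0,0,0,-6],[0.036,0,0,0,-6],[0.036,0,0,0,-6],[0.036,0,0,0,-6],[0.036,0,0,0,-6],[0.036,0.037,0.0044,0.0064,0],[0.036,0.037,0.0044,0.0064,0],[0.036,0.037,0.0044,0.0064,0],[0.036,0.037,0.0044,0.0064,0],[0.036,0.037,0.0044,0.0064,0],[0.036,0.037,0.0044,0.0064,0],[0.036,0.037,0.0044,0.0064,0]])

```text
time: 4.43
position: [0.6951, -0.0029, 0.3787]
ee_rot: [0.186, -0.313, 0.931, -0.037]
contact_force: [0.6, -1.0, 0.4]
finger_gap: 0.396
grip_force: 0.0
```

Call:
move_arm(motion=[[0.036,0.037,0.0044,0.0064,0],[0.036,0.037,0.0044,0.0064,0],[0.036,0.037,0.0044,0.0064,0],[0.036,0.037,0.0044,0.0064,0],[0.036,0.037,0.0044,0.0064,0],[0.036,0.037,0.0044,0.0064,0],[0.036,0,0,0,0]])

```text
time: 5.02
position: [0.5298, -0.0992, 0.2652]
ee_rot: [0.174, -0.304, 0.936, -0.042]
contact_force: [-0.4, -0.2, -0.8]
finger_gap: 0.398
grip_force: 0.0
```

```bash
python3 - <<'E'
from h import *
s=bot.state();p=s['position'];print(s['time'],p,s['ee_rot'].round(3),s['finger_gap']*.0912)
d,R=sh(p,[.506,-.127,.091]);print(d.round(4));print(R.round(3))
t=vision.read_camera('top');cv2.imwrite('pics/t1.png',t[:,:,::-1])
E
```

```text
5.0167 [ 0.5297904  -0.09919632  0.26517416] [ 0.174 -0.304  0.936 -0.042] 0.03633220860244392
[0.0866 0.0227 0.1538]
[[-0.755 -0.554  0.352]
 [-0.583  0.812  0.028]
 [-0.301 -0.184 -0.936]]
```

View pics/t1.png

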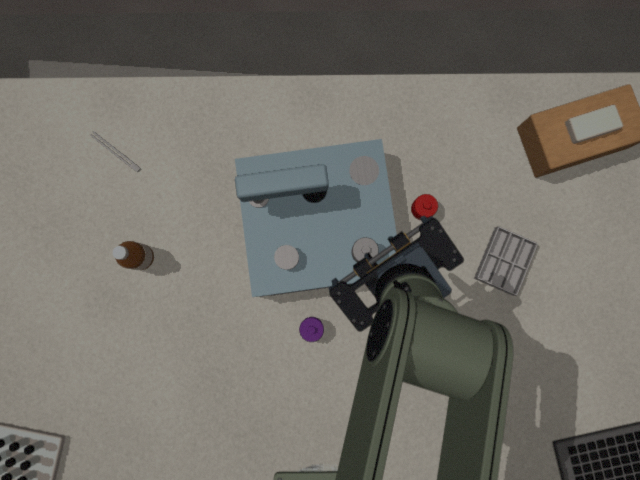

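The picture shows the gripper above and behind the can (365,248), cradle facing it; nothing else has moved. I'll back off horizontally, then descend.

```bash
python3 - <<'E'
from h import *
p=bot.state()['position']
a=[.504,-.130,.255]
print(sh(p,a)[0].round(4),sh(np.array(a),[.504,-.130,.091])[0].round(4))
E
```

```text
[ 0.0442 -0.0062  0.0007] [0.0501 0.0309 0.1531]
```

Call:
move_arm(motion=[[0.036,0.022,-0.003,0,0],[0.036,0.022,-0.003,0,0],[0.036,0.0083,0.0052,0.0255,0],[0.036,0.0083,0.0052,0.0255,0],[0.036,0.0083,0.0052,0.0255,0],[0.036,0.0083,0.0052,0.0255,0],[0.036,0.0083,0.0052,0.0255,0],[0.036,0.003,0.002,0.01,0],[0.036,0,0,0,0]])

```text
time: 5.82
position: [0.5127, -0.1057, 0.1122]
ee_rot: [0.162, -0.29, 0.941, -0.06]
contact_force: [-0.1, -0.7, 0.5]
finger_gap: 0.398
grip_force: 0.0
```

```bash
python3 - <<'E'
from h import *
s=bot.state();p=s['position'];print(s['time'],p,s['ee_rot'].round(3),s['contact_force'].round(1))
print('q',s['q'].round(2))
R=sh(p,p)[1];print(R.round(3))
# can in deck frame
c=np.array([.547,-.083]);print('can deck',(c-W)@EX,(c-W)@EY,'tcp deck',(p[:2]-W)@EX,(p[:2]-W)@EY)
E
```

```text
5.8167 [ 0.51271285 -0.10573545  0.11224803] [ 0.162 -0.29   0.941 -0.06 ] [-0.1 -0.7  0.5]
q [-0.27  0.19  2.1   0.15  0.52 -2.56]
[[-0.78  -0.526  0.34 ]
 [-0.565  0.825 -0.019]
 [-0.27  -0.206 -0.94 ]]
can deck -0.138970075810336 -0.07929261018070644 tcp deck -0.1758242470053057 -0.09757593087225226
```

Joint 6 has reached its range limit (-2.56), so I'll turn back 20° while still high, and use a wider cradle.

Call:
move_arm(motion=[[0.04,0.01,0,0.0,0],[0.04,0,0,0,5],[0.04,0,0,0,5],[0.04,0,0,0,5],[0.04,0,0,0,5],[0.04,0,0,0,0]])

```text
time: 6.32
position: [0.5078, -0.1101, 0.1145]
ee_rot: [0.172, -0.119, 0.977, -0.035]
contact_force: [-0.6, -0.2, 0.1]
finger_gap: 0.441
grip_force: 0.0
```

```bash
python3 - <<'E'
from h import *
s=bot.state();p=s['position'];print(s['time'],p,'q',s['q'].round(2))
R=sh(p,p)[1];print(R.round(3));h=-R[:2,0]/np.linalg.norm(R[:2,0]);print('heading',np.degrees(np.arctan2(h[1],h[0])))
t=np.r_[np.array([.547,-.083])-.045*h,.091];print(t,sh(p,t)[0].round(4))
E
```

```text
6.3167 [ 0.50780952 -0.1101338   0.11447711] q [-0.28  0.18  2.11  0.14  0.51 -2.21]
[[-0.912 -0.221  0.345]
 [-0.245  0.969 -0.027]
 [-0.328 -0.109 -0.938]]
heading 15.023488014546109
[ 0.50353812 -0.09466467  0.091     ] [0.0078 0.0185 0.0201]
```

Call:
move_arm(motion=[[0.04,0.004,0.009,0,0],[0.04,0.004,0.009,0,0],[0.04,0,0,0.01,0],[0.04,0,0,0.01,0],[0.04,0,0,0,0]])

```text
time: 6.73
position: [0.5008, -0.0936, 0.0878]
ee_rot: [0.169, -0.121, 0.978, -0.034]
contact_force: [0.6, 0.2, 0.0]
finger_gap: 0.438
grip_force: 0.0
```

```bash
python3 - <<'E'
from h import *
s=bot.state();p=s['position'];print(s['time'],p,'q',s['q'].round(2),s['contact_force'].round(1))
R=sh(p,p)[1];h=-R[:2,0]/np.linalg.norm(R[:2,0]);l=np.array([-h[1],h[0]])
c=np.array([.547,-.083]);print('can ahead,left',(c-p[:2])@h,(c-p[:2])@l)
# cradled can sits 30 mm ahead of TCP
t1=np.r_[c-.030*h,.091]; g=np.array([.6204,.0061]); t2=np.r_[g-.030*h,.091]
print(sh(p,t1)[0].round(4),sh(t1,t2)[0].round(4))
cv2.imwrite('pics/s1.png',cv2.resize(vision.read_camera('scene')[185:335,245:465,::-1],None,fx=3.4,fy=3.4,interpolation=3))
E
```

```text
6.7333 [ 0.50083894 -0.09356462  0.08776895] q [-0.25  0.21  2.16  0.14  0.44 -2.18] [0.6 0.2 0. ]
can ahead,left 0.04731747871873479 -0.0018737468589709232
[-0.0174 -0.0016  0.0027] [-0.0891  0.0698  0.0227]
```

View pics/s1.png

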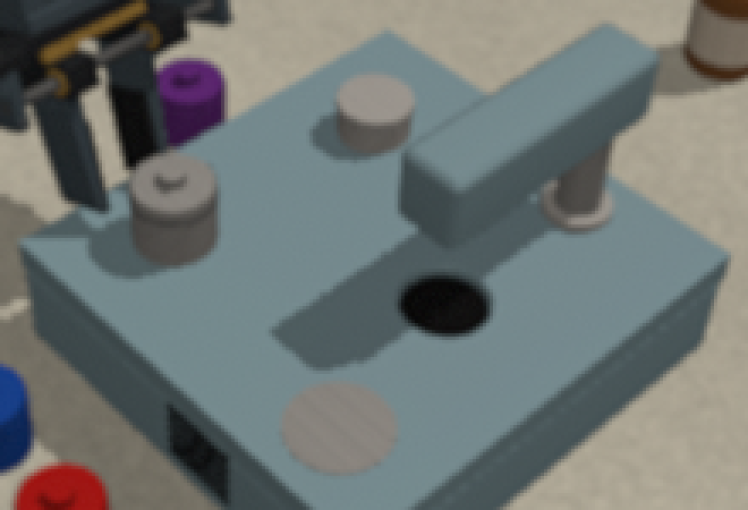

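Cradle is right behind the can at deck level. Close in slowly, then push diagonally.

Call:
move_arm(motion=[[0.04,-0.003,-0.0003,0.0004,0],[0.04,-0.003,-0.0003,0.0004,0],[0.04,-0.003,-0.0003,0.0004,0],[0.04,-0.003,-0.0003,0.0004,0],[0.04,-0.003,0,0.0004,0],[0.04,-0.0025,0,0.0004,0]])

```text
time: 7.28
position: [0.5194, -0.0914, 0.0927]
ee_rot: [0.17, -0.12, 0.977, -0.034]
contact_force: [-1.8, 0.1, -0.9]
finger_gap: 0.436
grip_force: 0.4
```

Call:
move_arm(motion=[[0.04,-0.0039,0.003,0.001,0],[0.04,-0.0039,0.003,0.001,0],[0.04,-0.0039,0.003,0.001,0],[0.04,-0.0039,0.003,0.001,0],[0.04,-0.0039,0.003,0.001,0],[0.04,-0.0039,0.003,0.001,0],[0.04,-0.0039,0.003,0.001,0],[0.04,-0.0039,0.003,0.001,0],[0.04,-0.0039,0.003,0.001,0],[0.04,-0.0039,0.003,0.001,0]])

```text
time: 8.12
position: [0.5519, -0.0527, 0.0927]
ee_rot: [0.17, -0.12, 0.977, -0.034]
contact_force: [-0.3, -1.3, 0.4]
finger_gap: 0.435
grip_force: 0.9
```

```bash
python3 - <<'E'
from h import *
s=bot.state();p=s['position'];print(s['time'],p,'q',s['q'].round(2),s['contact_force'].round(1))
R=sh(p,p)[1];print(R.round(3));h=-R[:2,0]/np.linalg.norm(R[:2,0])
print('can est',p[:2]+.03*h)
g=np.array([.6204,.0061]); t2=np.r_[g-.030*h,.091];print(sh(p,t2)[0].round(4))
cv2.imwrite('pics/s2.png',cv2.resize(vision.read_camera('scene')[185:335,245:465,::-1],None,fx=3.4,fy=3.4,interpolation=3))
E
```

```text
8.1167 [ 0.5519064  -0.05269928  0.09269316] q [-0.13  0.26  2.06  0.04  0.47 -1.97] [-0.3 -1.3  0.4]
[[-0.913 -0.223  0.341]
 [-0.246  0.969 -0.026]
 [-0.325 -0.107 -0.94 ]]
can est [ 0.58087455 -0.0448989 ]
[-0.0481  0.0408  0.0138]
```

View pics/s2.png

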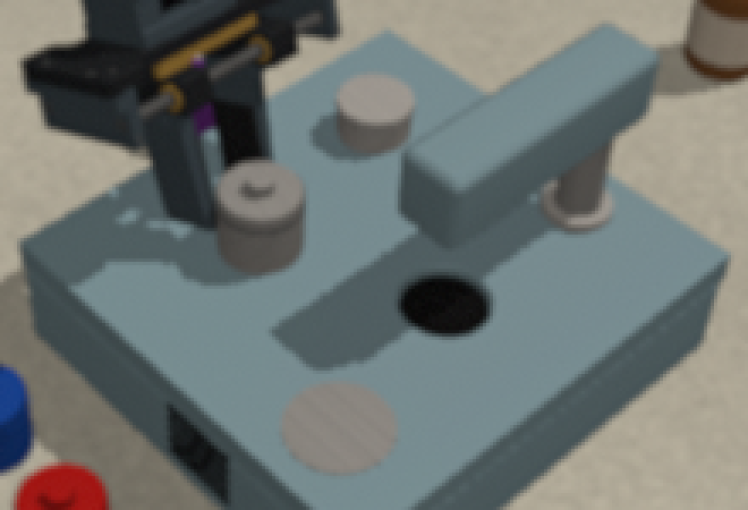

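The can is sliding well in the cradle, knob now at scene (321,240). I'll continue, then locate the knob numerically.

Call:
move_arm(motion=[[0.04,-0.004,0.0034,0.0012,0],[0.04,-0.004,0.0034,0.0012,0],[0.04,-0.004,0.0034,0.0012,0],[0.04,-0.004,0.0034,0.0012,0],[0.04,-0.004,0.0034,0.0012,0],[0.04,-0.004,0.0034,0.0012,0],[0.04,-0.004,0.0034,0.0012,0],[0.04,-0.004,0.0034,0.0012,0],[0.04,-0.004,0.0034,0.0012,0],[0.04,-0.004,0.0034,0.0012,0],[0.04,0,0,0,0]])

```text
time: 9.08
position: [0.5854, -0.0097, 0.0908]
ee_rot: [0.171, -0.12, 0.977, -0.034]
contact_force: [0.7, 0.4, -0.2]
finger_gap: 0.436
grip_force: 0.5
```

```bash
python3 - <<'E'
from h import *
print('can at s2',on('scene',(245+258/3.4,185+187/3.4),.132),'ref start',on('scene',(295.6,237.5),.132))
s=bot.state();p=s['position'];print(s['time'],p,'q',s['q'].round(2),s['contact_force'].round(1))
R=sh(p,p)[1];h=-R[:2,0]/np.linalg.norm(R[:2,0])
c=p[:2]+.03*h-W;print('can est deck',c@EX,c@EY)
cv2.imwrite('pics/s3.png',cv2.resize(vision.read_camera('scene')[185:335,245:465,::-1],None,fx=3.4,fy=3.4,interpolation=3))
E
```

```text
can at s2 [ 0.58705277 -0.05002447  0.132     ] ref start [ 0.55486105 -0.08532794  0.132     ]
9.0833 [ 0.58544838 -0.00972318  0.09076529] q [-0.03  0.31  2.   -0.03  0.49 -1.82] [ 0.7  0.4 -0.2]
can est deck -0.06197378294982277 -0.007235094113908847
```

View pics/s3.png

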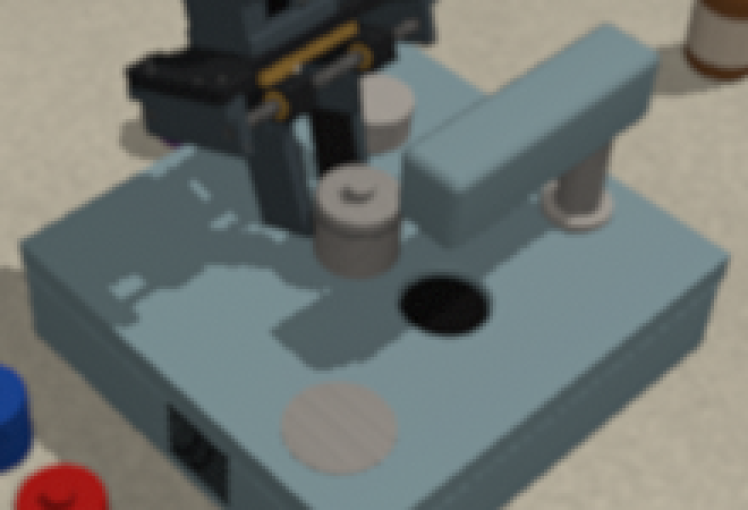

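The can stands upright just behind the well, knob at about scene (350,241), pot untouched. Next is to square the cradle: back off, turn, re-approach.

```bash
python3 - <<'E'
from h import *
f=lambda a,b:on('scene',(245+a/3.4,185+b/3.4),.132)[:2]
c=np.array([.5465,-.083])+f(357,191)-f(172,181);print('can by scene disp',c,'deck',(c-W)@EX,(c-W)@EY)
s=bot.state();p=s['position'];R=sh(p,p)[1];h=-R[:2,0]/np.linalg.norm(R[:2,0])
print('tool-est',p[:2]+.03*h,'heading',np.degrees(np.arctan2(h[1],h[0])))
b=np.r_[p[:2]-.03*h,.093];print('back',sh(p,b)[0].round(4))
# target: square behind the line y=0, dx=-.105
print(sh(b,wpos(-.115,-.002,.093),7.8)[0].round(4))
E
```

```text
can by scene disp [ 0.60999811 -0.00364991] deck -0.0665705507064198 -0.008415906213394199
tool-est [ 0.61397555 -0.00212037] heading 15.101287843739206
back [ 0.0276 -0.0014 -0.0119]
[-0.0064  0.0138  0.0014]
```

```bash
python3 - <<'E'
from h import *
s=bot.state();p=s['position'];d=np.r_[.010*EX+.008*EY,.0]
print(sh(p,p+d)[0].round(4))
R=sh(p,p)[1];h=-R[:2,0]/np.linalg.norm(R[:2,0]);a=p+d
b=np.r_[a[:2]-.05*h,.095];print(sh(a,b)[0].round(4))
E
```

```text
[-0.0104  0.0069  0.0028]
[ 0.0459 -0.0023 -0.0203]
```

Call:
move_arm(motion=[[0.04,-0.0035,0.0023,0.001,0],[0.04,-0.0035,0.0023,0.001,0],[0.04,-0.0034,0.0023,0.0008,0],[0.04,0,0,0,0],[0.04,0.0092,-0.0005,-0.0041,0],[0.04,0.0092,-0.0005,-0.0041,0],[0.04,0.0092,-0.0005,-0.0041,0],[0.04,0.0092,-0.0005,-0.0041,4],[0.04,0.0092,-0.0005,-0.0041,4],[0.04,0,0,0,0]])

```text
time: 9.97
position: [0.5418, -0.0146, 0.0951]
ee_rot: [0.171, -0.05, 0.984, -0.022]
contact_force: [-0.3, -0.1, -0.1]
finger_gap: 0.438
grip_force: 0.0
```

```bash
python3 - <<'E'
from h import *
s=bot.state();p=s['position'];print(s['time'],p,'q',s['q'].round(2))
R=sh(p,p)[1];h=-R[:2,0]/np.linalg.norm(R[:2,0]);print(R.round(3),np.degrees(np.arctan2(h[1],h[0])),'tcp deck',(p[:2]-W)@EX,(p[:2]-W)@EY)
t=vision.read_camera('top')[:,:,::-1]; c=vision.read_camera('scene')[:,:,::-1]
cv2.imwrite('pics/both_t.png',t);cv2.imwrite('pics/both_s.png',c)
a=cv2.resize(t[150:270,260:360],None,fx=4,fy=4,interpolation=3)
b=cv2.resize(c[210:310,325:425],None,fx=4,fy=4,interpolation=3)
o=np.zeros((480,800,3),np.uint8);o[:,:400]=a;o[:400,400:]=b
cv2.imwrite('pics/both.png',o)
E
```

```text
9.9667 [ 0.54178092 -0.01459414  0.09508837] q [-0.04  0.24  2.08 -0.03  0.47 -1.69]
[[-0.936 -0.092  0.339]
 [-0.107  0.994 -0.026]
 [-0.335 -0.06  -0.94 ]] 6.49201203137929 tcp deck -0.13561995663441836 -0.010769785572852813
```

View pics/both.png

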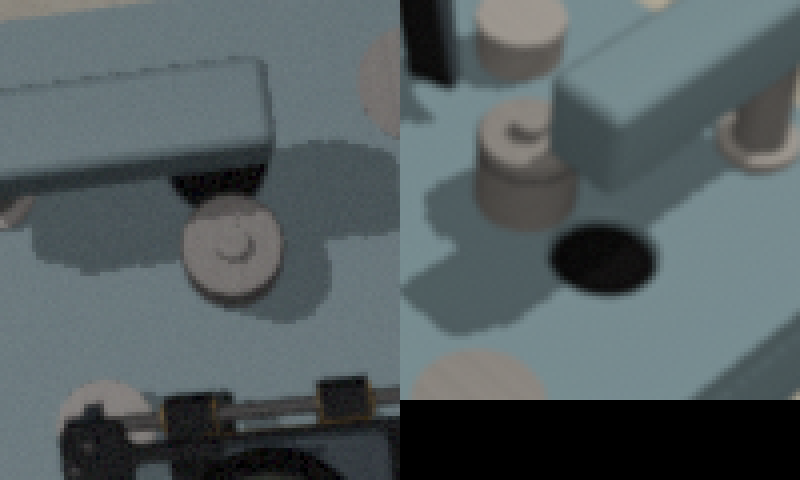

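The can (left half of the crop, disc centre (231,246)) stands just in front of the well, whose visible part is centred near x = 220. On the right it is upright behind the well and under nothing but the edge of the bar.

```bash
python3 - <<'E'
from h import *
T=on('top',(260+231.5/4,150+246/4),.124)[:2];K=on('top',(260+234.5/4,150+243/4),.132)[:2]
f=lambda x,y,z=.132:on('scene',(325+(x-400)/4,210+y/4),z)[:2]
g=lambda a,b:on('scene',(245+a/3.4,185+b/3.4),.132)[:2]
S=np.array([.5465,-.083])+f(528,131)-g(172,181)
for n,c in (('disc',T),('knob',K),('scene',S)): print(n,c,'deck',(c-W)@EX,(c-W)@EY)
# well lateral from top: bottom arc fit in first picture
t=cv2.imread('pics/top0.png').max(2);m=(t<40).astype(np.uint8);m[:175]=0;m[215:]=0;m[:,:295]=0;m[:,335:]=0
k=max(cv2.findContours(m,0,1)[0],key=cv2.contourArea)[:,0]
P=np.array([on('top',q,.08)[:2] for q in k]);D=np.c_[(P-W)@EX,(P-W)@EY]
low=[(min(D[np.abs(D[:,1]-y)<.0012][:,0],default=9),y) for y in np.arange(-.028,.029,.004)]
L=np.array([l for l in low if l[0]<-.003])
A=np.c_[2*L,np.ones(len(L))];s=np.linalg.lstsq(A,(L**2).sum(1),rcond=None)[0];print('arc',L.round(4).tolist(),s[:2],np.sqrt(s[2]+s[0]**2+s[1]**2))
E
```

```text
disc [0.62126568 0.00627105] deck -0.054153994166019584 2.286231674365398e-05
knob [0.62133208 0.00478849] deck -0.05427295706413309 -0.0014564061116776423
scene [0.62067268 0.00454307] deck -0.05495780222633042 -0.0016177002612086213
arc [[-0.0136, -0.02], [-0.0173, -0.016], [-0.0208, -0.012], [-0.0243, -0.008], [-0.0258, -0.004], [-0.0252, 0.0], [-0.0267, 0.004], [-0.0241, 0.008], [-0.0236, 0.012], [-0.0231, 0.016], [-0.0185, 0.02], [-0.0139, 0.024]] [-0.00082425  0.00235498] 0.02516444155193966
```

Alignment agrees within about 1.5 mm in both views. I'll narrow the cradle to 18 mm, which gives about 8 mm of bar clearance, and line up on the well's axis.

```bash
python3 - <<'E'
from h import *
p=bot.state()['position']
a=wpos(-.105,.001,.091)
print(sh(p,a)[0].round(4),'per 10mm',sh(a,wpos(-.095,.001,.091))[0].round(5))
E
```

```text
[-0.0246  0.013   0.013 ] per 10mm [-0.00941  0.0003   0.00336]
```

Call:
move_arm(motion=[[0.018,0,0.006,0.002,0],[0.018,0,0.007,0.002,0],[0.018,0,0,0,0],[0.018,-0.006,0,0.002,0],[0.018,-0.006,0,0.002,0],[0.018,-0.006,0,0.002,0],[0.018,-0.0066,0,0.003,0],[0.018,0,0,0,0]])

```text
time: 10.73
position: [0.5735, 0.0012, 0.0909]
ee_rot: [0.173, -0.051, 0.983, -0.022]
contact_force: [0.3, -0.1, 0.1]
finger_gap: 0.2
grip_force: 0.0
```

```bash
cat > st.py <<'E'
from h import *
s=bot.state();p=s['position'];print(s['time'],p.round(4),'f',s['contact_force'].round(1),'grip',s['grip_force'],'gap',s['finger_gap']*.0912)
R=sh(p,p)[1];print('z',R[:,2].round(3),'tcp deck',((p[:2]-W)@EX).round(4),((p[:2]-W)@EY).round(4))
E
python3 st.py
```

```text
10.7333 [0.5735 0.0012 0.0909] f [ 0.3 -0.1  0.1] grip 0.0 gap 0.018201515008325675
z [ 0.343 -0.026 -0.939] tcp deck -0.1022 0.0009
```

Exactly placed. Push to about TCP -62 mm (can at about -24 mm, where it starts tipping onto the rim).

Call:
move_arm(motion=[[0.018,-0.0028,0.0001,0.001,0],[0.018,-0.0028,0.0001,0.001,0],[0.018,-0.0028,0.0001,0.001,0],[0.018,-0.0028,0.0001,0.001,0],[0.018,-0.0035,0.0001,0.0013,0],[0.018,-0.0035,0.0001,0.0013,0],[0.018,-0.0035,0.0001,0.0013,0],[0.018,-0.0035,0.0001,0.0013,0],[0.018,-0.0035,0.0001,0.0013,0],[0.018,-0.0035,0.0001,0.0013,0],[0.018,-0.0035,0.0001,0.0013,0],[0.018,-0.003,0.0001,0.001,0]])

```text
time: 11.73
position: [0.6125, 0.0063, 0.0903]
ee_rot: [0.172, -0.051, 0.983, -0.022]
contact_force: [-1.7, -0.6, 0.4]
finger_gap: 0.197
grip_force: 0.9
```

```bash
python3 st.py
```

```text
11.7333 [0.6125 0.0063 0.0903] f [-1.7 -0.6  0.4] grip 0.8950466429359949 gap 0.017942461514996157
z [ 0.341 -0.026 -0.94 ] tcp deck -0.0628 0.0011
```

Call:
move_arm(motion=[[0.018,-0.002,0.0001,0.0006,0],[0.018,-0.002,0.0001,0.0006,0],[0.018,-0.002,0.0001,0.0006,0],[0.018,-0.002,0.0001,0.0007,0],[0.018,-0.002,0.0001,0.0007,0],[0.018,-0.002,0.0001,0.0007,0],[0.018,-0.002,0.0001,0.0007,0],[0.018,-0.002,0.0001,0.0007,0],[0.018,-0.002,0.0001,0.0007,0]])

```text
time: 12.48
position: [0.6309, 0.009, 0.0904]
ee_rot: [0.172, -0.051, 0.983, -0.022]
contact_force: [-0.7, 0.2, -1.0]
finger_gap: 0.197
grip_force: 0.5
```

```bash
python3 st.py
```

```text
12.4833 [0.6309 0.009  0.0904] f [-0.7  0.2 -1. ] grip 0.45562342973425984 gap 0.01796367415495587
z [ 0.341 -0.026 -0.94 ] tcp deck -0.0442 0.0015
```

Call:
move_arm(motion=[[0.018,-0.0012,0,0.0004,0],[0.018,-0.0012,0,0.0004,0],[0.018,-0.0012,0,0.0004,0],[0.018,0,0,0,0]])

```text
time: 12.82
position: [0.6349, 0.0093, 0.0907]
ee_rot: [0.172, -0.051, 0.983, -0.022]
contact_force: [-0.9, 0.3, -0.0]
finger_gap: 0.199
grip_force: 0.4
```

```bash
python3 st.py; python3 - <<'E'
from h import *
t=vision.read_camera('top')[:,:,::-1]; c=vision.read_camera('scene')[:,:,::-1]
o=np.zeros((480,800,3),np.uint8);o[:,:400]=cv2.resize(t[150:270,260:360],None,fx=4,fy=4,interpolation=3);o[:400,400:]=cv2.resize(c[210:310,325:425],None,fx=4,fy=4,interpolation=3)
cv2.imwrite('pics/end.png',o)
s0=cv2.imread('pics/both_s.png')
# can front-side lower contour: column profile under the bar corner
for x in (360,366,372,378,384):
    print(x,c[240:292:2,x].max(1).tolist())
E
```

```text
12.8167 [0.6349 0.0093 0.0907] f [-0.9  0.3 -0. ] grip 0.3724204238096718 gap 0.018187732959647356
z [ 0.342 -0.026 -0.94 ] tcp deck -0.0402 0.0013
360 [34, 37, 43, 45, 40, 43, 46, 47, 47, 46, 46, 47, 88, 99, 98, 94, 94, 96, 97, 100, 99, 99, 100, 135, 148, 146]
366 [78, 77, 77, 76, 76, 60, 31, 63, 84, 88, 84, 76, 67, 61, 67, 74, 75, 77, 77, 76, 70, 92, 98, 112, 146, 147]
372 [77, 78, 77, 77, 77, 76, 77, 76, 88, 96, 97, 94, 95, 96, 83, 71, 71, 79, 80, 79, 79, 79, 98, 139, 147, 146]
378 [112, 87, 83, 84, 85, 84, 85, 86, 85, 88, 83, 88, 111, 146, 141, 91, 72, 75, 80, 79, 80, 75, 114, 148, 147, 146]
384 [98, 92, 92, 91, 90, 90, 88, 86, 95, 95, 107, 137, 147, 149, 139, 88, 68, 75, 77, 75, 63, 96, 145, 147, 146, 147]
```

Call:
move_arm(motion=[[0.018,-0.0008,0,0.0003,0],[0.018,-0.0008,0,0.0003,0],[0.018,0,0,0,0]])

```text
time: 13.17
position: [0.6365, 0.0094, 0.0908]
ee_rot: [0.173, -0.051, 0.983, -0.022]
contact_force: [-0.7, 0.3, -0.0]
finger_gap: 0.199
grip_force: 0.3
```

```bash
python3 st.py
```

```text
13.1667 [0.6365 0.0094 0.0908] f [-0.7  0.3 -0. ] grip 0.29970338742714375 gap 0.018183624424322347
z [ 0.342 -0.026 -0.94 ] tcp deck -0.0386 0.0012
```

View pics/end.png

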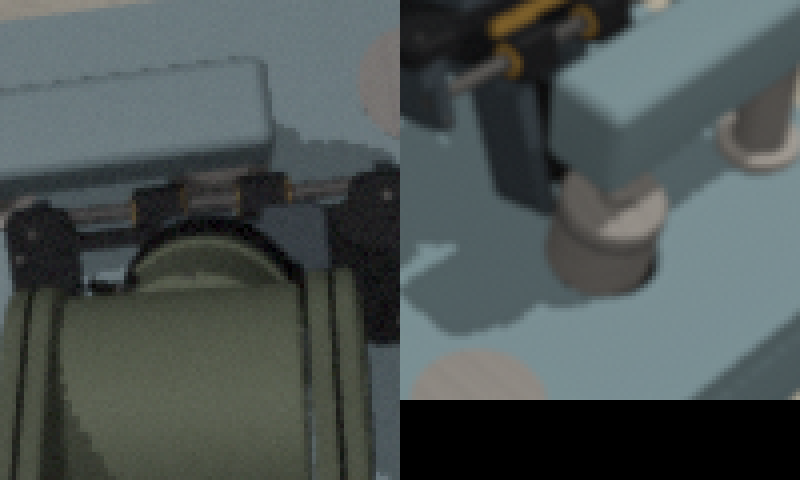

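The picture shows the can hanging tilted on the rim (dark gap of the well on its far side), the gripper clear of the bar. I'll push on in small steps and watch the force.

Call:
move_arm(motion=[[0.018,-0.0008,0,0.0003,0],[0.018,-0.0008,0,0.0003,0],[0.018,0,0,0,0]])

```text
time: 13.42
position: [0.6374, 0.0096, 0.0905]
ee_rot: [0.172, -0.051, 0.984, -0.022]
contact_force: [-3.4, 0.5, 2.1]
finger_gap: 0.199
grip_force: 2.1
```

```bash
cat > pr.py <<'E'
from h import *
c=vision.read_camera('scene')[:,:,::-1]
for x in (372,380,386,390): print(x,c[252:292:2,x].max(1).tolist())
E
python3 st.py;python3 pr.py
```

```text
13.4167 [0.6374 0.0096 0.0905] f [-3.4  0.5  2.1] grip 2.0739459593460197 gap 0.01818846031017717
z [ 0.34  -0.026 -0.94 ] tcp deck -0.0377 0.0013
372 [77, 76, 86, 90, 89, 94, 93, 94, 93, 79, 66, 78, 79, 80, 80, 79, 98, 139, 147, 146]
380 [88, 88, 86, 94, 82, 91, 129, 143, 138, 100, 78, 77, 84, 83, 84, 83, 130, 147, 147, 146]
386 [88, 93, 94, 97, 126, 142, 142, 136, 105, 79, 79, 89, 88, 88, 98, 138, 148, 146, 146, 146]
390 [99, 98, 98, 105, 122, 122, 116, 112, 120, 135, 133, 128, 132, 142, 147, 147, 146, 147, 146, 146]
```

Force is rising and the dark gap has closed. One more small push to seat the can.

Call:
move_arm(motion=[[0.018,-0.0008,0,0.0003,0],[0.018,-0.0006,0,0.0002,0],[0.018,0,0,0,0]])

```text
time: 13.72
position: [0.6378, 0.0096, 0.0903]
ee_rot: [0.171, -0.051, 0.984, -0.022]
contact_force: [-8.5, -0.5, 4.5]
finger_gap: 0.193
grip_force: 4.0
```

```bash
python3 st.py;python3 pr.py; python3 - <<'E'
from h import *
c=vision.read_camera('scene')[:,:,::-1]; print('red',c[252:292:2,386].tolist())
E
```

```text
13.7167 [0.6378 0.0096 0.0903] f [-8.5 -0.5  4.5] grip 4.038243027425779 gap 0.017635007784045153
z [ 0.338 -0.026 -0.941] tcp deck -0.0374 0.0013
372 [77, 77, 88, 90, 91, 94, 93, 94, 93, 79, 65, 78, 79, 81, 81, 79, 99, 139, 147, 147]
380 [88, 88, 86, 93, 82, 92, 130, 143, 138, 100, 78, 78, 82, 83, 84, 82, 131, 147, 147, 147]
386 [88, 92, 95, 96, 126, 142, 141, 137, 106, 79, 78, 89, 88, 86, 98, 138, 146, 147, 146, 147]
390 [99, 100, 98, 107, 124, 123, 118, 107, 119, 135, 133, 129, 134, 142, 147, 146, 147, 146, 146, 146]
red [[88, 86, 73], [91, 92, 88], [86, 91, 95], [89, 93, 96], [115, 122, 125], [130, 138, 141], [129, 135, 140], [126, 133, 137], [99, 103, 107], [73, 76, 78], [74, 77, 79], [82, 85, 89], [81, 85, 88], [80, 84, 87], [96, 97, 93], [138, 134, 116], [147, 143, 122], [147, 142, 122], [146, 142, 122], [147, 142, 122]]
```

The wall is firm (8.5 N, picture unchanged). Back off horizontally and check.

Call:
move_arm(motion=[[0.018,0.002,0,-0.0007,0],[0.018,0.005,0,-0.0018,0],[0.018,0.01,0,-0.0036,0],[0.018,0.015,0,-0.0054,0],[0.018,0.015,0,-0.0054,0],[0.018,0.015,0,-0.0054,0],[0.018,0.01,0,-0.03,0],[0.018,0.01,0,-0.03,0],[0.018,0.01,0,-0.03,0],[0.018,0,0,-0.03,0],[0.018,0,0,0,0]])

```text
time: 14.73
position: [0.5061, 0.0034, 0.1994]
ee_rot: [0.178, -0.051, 0.982, -0.022]
contact_force: [1.0, 0.2, 0.7]
finger_gap: 0.195
grip_force: 0.0
```

```bash
python3 st.py; python3 - <<'E'
from h import *
c=vision.read_camera('scene')[:,:,::-1]; cv2.imwrite('pics/fin.png',c)
s0=cv2.imread('pics/scene0.png').max(2)
# predicted silhouettes: seated vs hanging upright on deck level
for name,z0 in (('seated',.074),('not',.080)):
    for x in (376,380,384):
        out=[]
        for z,r in ((z0+.044,.025),(.080,.025)):
            a=np.linspace(0,2*np.pi,721);P=np.c_[W[0]+.0015+r*np.cos(a),W[1]-.001+r*np.sin(a),0*a+z]
            q=proj('scene',P);q=q[np.abs(q[:,0]-x)<.4];out.append(q[:,1].max().round(1))
        print(name,x,out)
for x in (376,380,384): print(x,'from252',c[252:292,x].max(1).tolist())
# same contrast on start can for reference: lid edge vs foot at its centre column
print('ref 296',s0[228:268,296].tolist())
w=proj('scene',[.547,-.083,.124]);print(w)
E
```

```text
14.7333 [0.5061 0.0034 0.1994] f [1.  0.2 0.7] grip 0.0 gap 0.017784731040040636
z [ 0.352 -0.026 -0.936] tcp deck -0.1688 0.0115
seated 376 [np.float64(270.3), np.float64(284.4)]
seated 380 [np.float64(270.3), np.float64(284.0)]
seated 384 [np.float64(269.3), np.float64(282.5)]
not 376 [np.float64(268.0), np.float64(284.4)]
not 380 [np.float64(268.0), np.float64(284.0)]
not 384 [np.float64(267.1), np.float64(282.5)]
376 from252 [77, 76, 76, 77, 76, 76, 82, 87, 81, 77, 80, 86, 89, 100, 118, 129, 130, 113, 91, 78, 73, 66, 72, 79, 79, 79, 79, 77, 78, 78, 78, 85, 110, 132, 140, 140, 141, 141, 140, 140]
380 from252 [84, 83, 84, 83, 82, 85, 90, 86, 79, 77, 86, 106, 123, 133, 137, 136, 132, 118, 94, 82, 75, 68, 74, 80, 79, 80, 79, 80, 81, 80, 80, 94, 126, 140, 141, 141, 140, 141, 140, 141]
384 from252 [84, 82, 81, 87, 89, 90, 90, 92, 101, 120, 133, 134, 135, 135, 137, 134, 122, 100, 84, 76, 69, 74, 81, 83, 83, 82, 83, 83, 83, 86, 104, 128, 139, 141, 140, 140, 141, 140, 141, 140]
ref 296 [83, 106, 121, 126, 127, 126, 127, 129, 129, 119, 95, 78, 92, 117, 128, 128, 128, 127, 122, 105, 85, 71, 62, 64, 71, 75, 75, 74, 74, 73, 74, 75, 76, 74, 74, 92, 119, 132, 134, 133]
[[294.57724092 237.76893862]]
```

```bash
python3 - <<'E'
from h import *
c=cv2.imread('pics/fin.png').max(2)
a=np.linspace(0,2*np.pi,721)
q=proj('scene',np.c_[W[0]+.0015+.025*np.cos(a),W[1]-.001+.025*np.sin(a),0*a+.118])
for x in range(366,390,3):
    col=c[262:280,x]; d=262+int(np.argmin(col)); print(x,'line',d,'pred lid edge',q[np.abs(q[:,0]-x)<.5][:,1].max().round(1))
# others unmoved: image difference at pot, flask, tray
t0=cv2.imread('pics/top0.png').astype(int);t1=vision.read_camera('top')[:,:,::-1].astype(int)
s0=cv2.imread('pics/scene0.png').astype(int);s1=cv2.imread('pics/fin.png').astype(int)
for n,A,B,(x0,x1,y0,y1) in (('pot',s0,s1,(338,372,203,230)),('flask',t0,t1,(112,156,238,272)),('tray',t0,t1,(472,540,225,297)),('pot top',t0,t1,(272,302,243,272))):
    print(n,np.abs(A-B)[y0:y1,x0:x1].mean().round(1))
E
```

```text
366 line 269 pred lid edge 266.5
369 line 271 pred lid edge 268.4
372 line 272 pred lid edge 269.6
375 line 273 pred lid edge 270.2
378 line 273 pred lid edge 270.4
381 line 273 pred lid edge 270.1
384 line 272 pred lid edge 269.4
387 line 271 pred lid edge 267.9
pot 7.0
flask 8.5
tray 10.3
pot top 13.7
```

The lid line follows the seated prediction at a constant offset, so the can is flat and about 6 mm down. Nothing else was touched, and the robot is clear of everything.

```bash
python3 -c "
from cell import bot
print(bot.close_job())"
```

```text
the job is handed in; nothing more can be done
None
```

The steel can was slid along the deck into the well and, by the final pictures, stands upright and fully down; the job was handed in at about 15 s, and no verdict was returned.

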